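Load the soldering turntable and index it to the torch

ROBOT

A 7-joint arm with a two-finger parallel gripper is mounted at the origin on the work surface. World frame = base frame: x ahead of the robot, y to its left, z up, the work surface at z = 0. Lengths are in m, angles in rad, forces in N, time in s.
With the tool pointing down it reaches from about 0.4 to 0.85 m from the base axis. Payload 10.4 kg.
Tool frame: the origin (TCP) lies at the very end of the fingers, on their centre line; the grasp point (between the pads) lies 19 mm behind it; z points along the fingers, y is the direction in which the jaws open and shut (so a half turn about z gives the same grasp; the last joint's range is limited). The gripper opens to 85 mm and grips with 20 to 120 N. Pads are 22 mm wide; open, the fingers measure 114 mm over their backs; the gripper's body (76 mm by 85 mm) begins 54 mm behind the grasp point. The pads swing forward as they close: fully open they stand 13 mm farther back than shut.
Start: joints at [-1.136, 0.332, -0.065, 1.46, 0.022, 1.35, -0.088], TCP at [0.276, 0.561, 0.231] pointing down, gripper open.
Joint ranges: [-2.6, 2.6], [-0.5, 2.12], [-1.47, 1.34], [0.16, 2.42], [-1.27, 4.41], [0.06, 2.06], [-2.6, 2.6]. Speed limits (rad/s): [2.22, 2.22, 2.79, 2.79, 3.14, 3.14, 3.14].

INTERFACE

Orientations are given as a unit quaternion [x, y, z, w].
In Python, from workcell import get_obs, camera, camera_info, hand_in gives the robot as it stands.
- The arm moves only by the tool move_arm, never from a script. Its argument "moves" is a list of rows, each a list of 3 entries, a list of its own where there are three numbers: the shift along the tool's x, y, z in units of 25 mm (1.0 is 25 mm), then the turn, a rotation vector about the tool's x, y, z in degrees, then the opening, from 0 (shut) to 1 (fully open). A call has 1 to 5 rows; each row shifts and turns the commanded pose from where the row before left it, along the tool's axes as they then stand; what a row does not reach is not made up. A row lasts 1/8 s, in which the tool goes at most 62.5 mm and 10.7 degrees, less where a joint would pass 70% of its speed; a pose out of reach is approached as far as the arm can. A call is refused whole if a number of a shift passes 1 or a number of a turn 10.7, either way. A call with a gripper value outside its range is refused whole. The fingers move at their own pace and stop on an object; "squeeze" is the grip in N (left out, the last holds). Time passes only in rows, so rows that do not move let the fingers close. It gives the time, the measured TCP pose, the force and the opening at its end, in the units of the state.
- get_obs(): the state, without advancing time (a new reading comes with each control period).
- camera(name): name is "side" or "top" or "wrist"; returns the picture (400x640x3 uint8, red, green, blue); there is no depth.
- camera_info(name): a dict with "fx", "fy", "cx", "cy" (pixels), "origin" and "rotation" of the camera in the world. Camera axes: x right, y down, z forward; pixel columns grow to the right and rows downward; lengths in m; the calibration is good to about 2 mm. A picture is of the moment at which its call begins: read the wrist's pose just before it. camera_info takes no time and is no camera call; for the wrist camera it gives the pose at the moment of the call.
- hand_in(): hands the job in, once; it reports no verdict.
The state is a dict: "clock": time; "joint_pos": joint angles; "joint_velocities": joint speeds; "tau": joint torques, N m; "position": TCP position; "ee_rot": TCP orientation; "ft_force": force on the tool from outside, world axes, zero at the start; "torque": the same for the moment, N m; "grip_width": opening from 0.0 (shut) to 1.0 (fully open).
Only numpy, scipy, OpenCV 4.12 (cv2) and the standard library are available. Lean on these libraries where they do the work, as an engineer would, in place of code of your own. Each camera call takes 0.05 s, during which the arm holds its last target. There are 200 camera calls.

TASK

Take the round silver box out of the blue basket and set it down upright, without dropping it, in the empty square tray on the turntable. Then turn the turntable until it clicks into its stop with the loaded tray in front of the turntable's torch, and last slide the black-knobbed bolt fully home towards the turntable to lock it. Leave the other two boxes in the basket and everything else on the table where it is.

Things in the scene. Friction and masses are not known exactly. Their poses are not given: they have to be found in the camera images.
- round_box: the workpiece: closed round silver (plain metal) box, 40 mm in diameter, 38 mm high, 60 to 130 g, standing loose in the basket; origin at the centre of its underside, z up its axis
- square_box: bystander: closed square silver box, 36 x 36 mm, 34 mm high, in the basket; origin at the centre of its underside
- oblong_box: bystander: closed oblong silver box, 66 mm (its x) x 30 mm (its y), 28 mm high, in the basket; origin at the centre of its underside. The three boxes stand in a row along the basket's y, some 80 mm apart, in any order
- basket_floor (a point): blue open basket, fixed to the table, outer size 180 mm (its x) x 280 mm (its y, the long side), walls 5 mm thick, rim 50 mm above the table; this point is the centre of its inner floor, 5 mm above the table; axes are the basket's
- pivot (a point): indexing turntable, fixed to the table: an aluminium disc 260 mm in diameter that turns on a round base; this point is the disc's axis at the height of the disc's top face, 57 mm above the table; the axes are those of the fixed base: z up, -y towards the torch, +y towards the bolt
- disc (a joint): angle of the disc, rad, growing anticlockwise seen from above, end stops at -2.2 and 0.45. 0 is the working stop: the tray is in front of the torch and a spring plunger clicks in and holds it; another such click lies on the way at -0.8. About 6 N on the post overcomes a click, about 1.5 N turns the disc elsewhere; it stays where it is left. Starts between -2.0 and -1.2
- post (a point): upright steel post on the disc to turn it by, 16 mm in diameter, 50 mm high, 105 mm from the disc's axis; this point is the centre of its top, 107 mm above the table. Seen from above it lies 90 degrees clockwise from the tray; at the working stop it lies in the direction of -x of the base
- tray (a point): shallow square terracotta tray on the disc, 64 x 64 mm outside, 54 x 54 mm inside, rim 5 mm above its floor, centred 72 mm from the disc's axis; this point is the centre of its floor, 61 mm above the table; axes turn with the disc
- nozzle (a point): tip of the steel nozzle of the torch that is clamped to the turntable's base; it hangs over the disc's edge 132 mm from the disc's axis in the direction of -y of the base, 121 mm above the table; the torch behind it is 155 mm tall, 205 mm from the axis. Fixed
- bolt (a joint): travel of the locking bolt, m: 0 to 0.004 at the start (drawn back), 0.024 fully home. It slides horizontally along -y of the base, radially towards the disc's axis, with about 2 N of friction, and enters only when the disc stands at the working stop
- bolt_knob (a point): black upright knob on the bolt, 16 mm in diameter, 50 mm high; this point is the centre of its top, 95 mm above the table, 170 mm from the disc's axis in the direction of +y of the base when drawn back (146 mm when home); the bolt and its guide under it reach up to 45 mm above the table
- spare_torch: bystander: black hand torch standing on a 75 mm square foot, 190 mm tall; origin under its foot
- bottle: bystander: yellow plastic bottle, 52 mm in diameter, 100 mm tall; origin under its foot
- lighter: bystander: red lighter lying flat, 77 x 24 mm, 11 mm high; origin on its underside
- solder_block: bystander: brown soldering block lying flat, 130 x 90 mm, 22 mm high; origin at the centre of its underside
- findings_tin: bystander: flat round tin, 60 mm in diameter, 22 mm high; origin at the centre of its underside
- bangle: bystander: brass bangle lying flat, 68 mm outside, 12 mm high; origin at the centre of its underside
- pliers: bystander: small black-handled pliers lying flat, 115 mm long, 12 mm high; origin near the middle, on the underside
There are look-alikes about, which are no part of the job. What is shaped like the round_box but orange or yellow is not meant.

How it is judged:
On the way, in this order (a step that is already met when the one before it is completed fails the run):
1. the round box is lifted clear of the basket's rim (height (world z) of round_box above 0.055 m), for 0.1 s.
2. the round box stands upright in the tray, let go (horizontal distance between round_box and tray below 0.012 m and distance between round_box and tray below 0.013 m and angle between round_box's own z axis and vertical below 0.12 rad and contact force between round_box and the fingers below 0.2 N), for 0.3 s.
3. the disc is turned to the working stop (within 0.035 rad) and at rest, the box still in the tray (horizontal distance between round_box and tray below 0.012 m and distance between round_box and tray below 0.013 m and angle between round_box's own z axis and vertical below 0.12 rad and value of joint disc between -0.035 and 0.035 rad and velocity of joint disc between -0.05 and 0.05 rad/s), for 0.3 s.
4. the bolt is home (at least 20 of 24 mm) (value of joint bolt above 0.02 m), for 0.1 s.
At the end, for the whole second after the job is handed in: the round box stands upright (within 0.12 rad) in the tray, its centre within 12 mm of the tray's centre, released and at rest; the disc rests within 0.035 rad of the working stop; the bolt is at least 20 mm of its 24 mm home (all of step 3 and contact force between round_box and the fingers below 0.2 N and linear speed of round_box below 0.02 m/s and value of joint bolt above 0.02 m); the robot touches nothing.
It fails at once if the round box is dropped (moves faster than 0.6 m/s with no finger on it) (linear speed of round_box above 0.6 m/s and contact force between round_box and the fingers below 0.2 N).
It fails at once if another box is lifted or shoved more than 40 mm (distance of any of square_box, oblong_box from where it was at the start of the episode above 0.04 m).
It fails at once if something else on the table is moved more than 30 mm (distance of any of spare_torch, bottle, lighter, solder_block, findings_tin, bangle, pliers from where it was at the start of the episode above 0.03 m).
It also fails if it takes over 67 s, if anything falls off the work surface, if the arm or the gripper's body presses on something with over 40 N, if the wrist force passes 120 N, or if a joint passes its speed limit or range.

## Working session

There is one attempt and no reset: what is moved stays moved. The work goes in short steps, Python scripts to look and compute and a tool call to move; the robot and the scene stay as the last step left them, time stands still between calls to the robot, and variables do not carry over. Pictures are saved under pics/ and viewed, about 8 in all and at most 12, crops included, and the job is handed in when it is done.

Besides the shell and the picture viewer there is one more tool, called after "Call:" as a command line: name --argument value ..., lists and objects as JSON in quotes. move_arm: Moves the arm, as the interface text tells. Its arguments: {"type":"object","properties":{"moves":{"type":"array","items":{"type":"array"}},"squeeze":{"type":"number"}},"required":["moves"]}

```bash
mkdir -p pics
cat > h.py <<'E'
import numpy as np, cv2
from workcell import get_obs, camera, camera_info, hand_in
def snap(n,f):
    i=camera_info(n); im=camera(n); cv2.imwrite(f'pics/{f}.png',im[:,:,::-1]); np.save(f'pics/{f}.npy',{'i':i},allow_pickle=True); return im,i
def ray(i,u,v,z):
    d=np.array(i['rotation'])@np.array([(u-i['cx'])/i['fx'],(v-i['cy'])/i['fy'],1]); o=np.array(i['origin']); return o+d*(z-o[2])/d[2]
def proj(i,p):
    c=np.array(i['rotation']).T@(np.array(p)-np.array(i['origin'])); return np.array([i['cx']+i['fx']*c[0]/c[2], i['cy']+i['fy']*c[1]/c[2]])
def load(f): return cv2.imread(f'pics/{f}.png')[:,:,::-1], np.load(f'pics/{f}.npy',allow_pickle=True).item()['i']
E
python3 - <<'E'
from h import *
for n in ('top','side','wrist'):
    im,i=snap(n,n+'0'); print(n,np.round(i['origin'],3),np.round(i['rotation'],3).tolist(),i['fx'])
print(get_obs())
E
```

```text
top [0.313 0.126 1.259] [-0.703, 0.704, -0.062, 0.074] 366.8402025423197
side [0.406 1.066 0.657] [-0.068, 0.86, -0.505, 0.028] 375.0128429112683
wrist [0.212 0.591 0.373] [0.841, 0.523, 0.073, 0.119] 307.16059906757073
{'clock': 0.15, 'joint_pos': array([-1.13558115,  0.33272171, -0.06470866,  1.46070961,  0.02157529,
        1.34992531, -0.08855281]), 'joint_velocities': array([ 0.00038865, -0.00176701,  0.00146567, -0.00246356, -0.00209664,
        0.001134  , -0.00139849]), 'tau': array([ 1.94562840e-04, -6.25825310e+01,  4.87482233e-02, -3.91853535e+01,
        1.61087851e-02,  7.44348101e-03, -5.46362844e-05]), 'position': array([0.2761086 , 0.56039519, 0.23072036]), 'ee_rot': array([ 2.26930241e-01,  9.73910868e-01, -5.23160617e-04, -1.12164920e-04]), 'ft_force': array([ 0.1634065 ,  0.39310781, -1.34376782]), 'torque': array([-0.00931463, -0.05921633,  0.01455829]), 'grip_width': 0.9994190211454976}
```

View pics/top0.png

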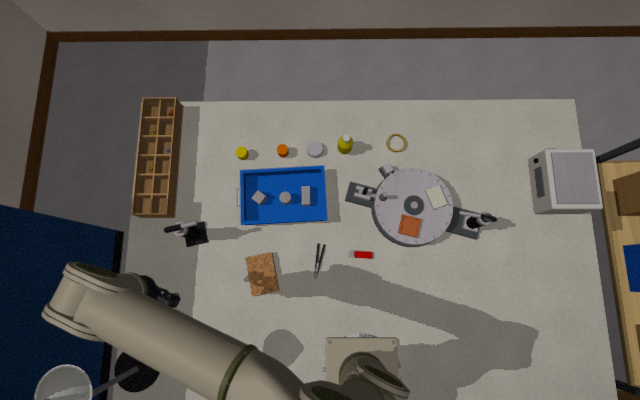

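View pics/side0.png

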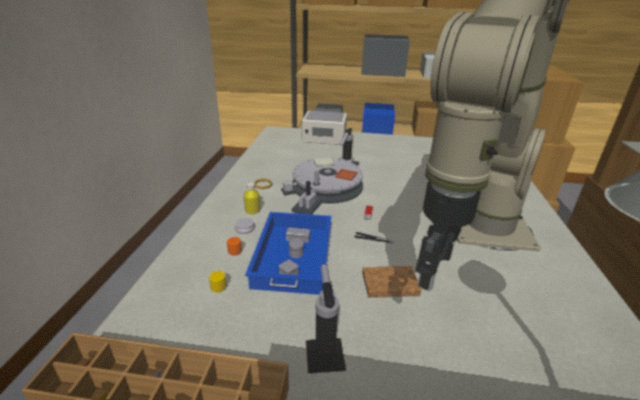

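Run:
```python
from h import *
t,i=load('top0'); s,j=load('side0')
a=cv2.resize(t[150:255,335:505],None,fx=4.5,fy=4.5,interpolation=cv2.INTER_CUBIC)[:,:760]
b=cv2.resize(s[120:220,240:390],None,fx=2,fy=2,interpolation=cv2.INTER_CUBIC)
cv2.imwrite('pics/c1.png',a[:,:,::-1])
hsv=cv2.cvtColor(t,cv2.COLOR_RGB2HSV)
def blob(m,name,z,off=(0,0)):
    n,l,st,c=cv2.connectedComponentsWithStats(m.astype(np.uint8))
    for k in range(1,n):
        if st[k,4]>40: print(name,st[k].tolist(),c[k].round(1),ray(i,*c[k],z).round(4))
H,S,V=hsv[...,0],hsv[...,1],hsv[...,2]
blue=(H>100)&(H<125)&(S>150)&(V>70); blue[:,:230]=0;blue[:,340:]=0
blob(blue,'blue',.03)
m=((H<14)&(S>120)&(V>100)); m[:,:395]=0;m[:200]=0
blob(m,'tray',.064)
sil=(S<70)&(V>60); r=sil.copy(); r[:175]=0;r[215:]=0;r[:,:246]=0;r[:,320:]=0
blob(r,'boxes',.04)
```

```text
Traceback (most recent call last):
  File "h.py", line 6, in ray
    d=np.array(i['rotation'])@np.array([(u-i['cx'])/i['fx'],(v-i['cy'])/i['fy'],1]); o=np.array(i['origin']); return o+d*(z-o[2])/d[2]
      ~~~~~~~~~~~~~~~~~~~~~~~^~~~~~~~~~~~~~~~~~~~~~~~~~~~~~~~~~~~~~~~~~~~~~~~~~~~~~
ValueError: matmul: Input operand 1 has a mismatch in its core dimension 0, with gufunc signature (n?,k),(k,m?)->(n?,m?) (size 3 is different from 4)
```

View pics/c1.png

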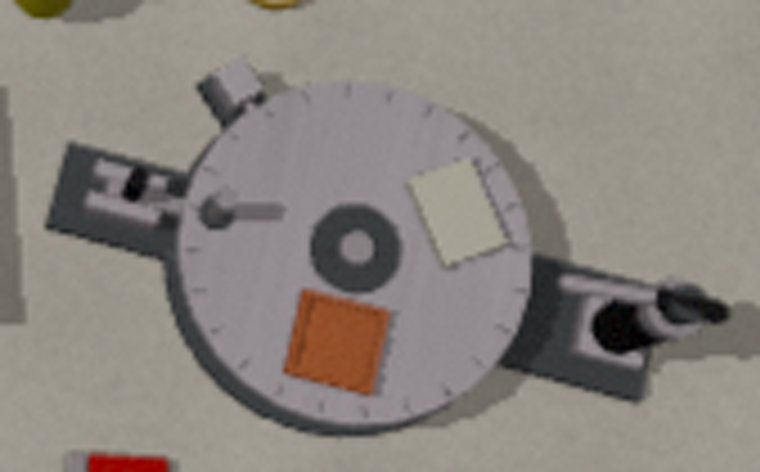

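```bash
sed -i "s/np.array(i\['rotation'\])/Rm(i)/g" h.py
cat >> h.py <<'E'
from scipy.spatial.transform import Rotation as R
def Rm(i): return R.from_quat(i['rotation']).as_matrix()
E
cat > m.py <<'E'
from h import *
def blobs(i,m,name,z,mn=40):
    n,l,st,c=cv2.connectedComponentsWithStats(m.astype(np.uint8))
    for k in range(1,n):
        if st[k,4]>mn:
            q=cv2.minAreaRect(np.argwhere(l==k)[:,::-1].astype(np.float32))
            print(name,st[k].tolist(),c[k].round(1),ray(i,*c[k],z)[:2].round(4),'box',[ray(i,*p,z)[:2].round(3).tolist() for p in cv2.boxPoints(q)])
E
python3 - <<'E'
from m import *
t,i=load('top0'); print(i.keys())
hsv=cv2.cvtColor(t,cv2.COLOR_RGB2HSV);H,S,V=[hsv[...,k].astype(int) for k in range(3)]
blue=(H>100)&(H<125)&(S>150)&(V>70); blue[:,:230]=0;blue[:,340:]=0
blobs(i,blue,'blue',.05)
m=((H<14)&(S>120)&(V>100)); m[:,:395]=0;m[:200]=0;m[:,430:]=0
blobs(i,m,'tray',.066)
r=(S<90)&(V>60); r[:175]=0;r[215:]=0;r[:,:246]=0;r[:,320:]=0
blobs(i,r,'boxes',.04)
f=lambda u,v,z:ray(i,335+u/4.5,150+v/4.5,z)[:2].round(4)
print('hub',f(356,247,.06),'post',f(216,208,.107),'knob',f(133,185,.095),'L/R/T edges',f(180,247,.057),f(532,247,.057),f(356,82,.057))
for n,(u,v) in dict(bottle=(345,143),tin=(315,149),orange=(283,150),lighter=(363,255),pliers=(319,260),bangle=(397,143),spare=(195,233)).items(): print(n,ray(i,u,v,0.02)[:2].round(3))
E
```

```text
dict_keys(['fx', 'fy', 'cx', 'cy', 'origin', 'rotation'])
blue [240, 166, 87, 59, 4007] [282.8 195.7] [0.5771 0.2579] box [[0.667, 0.414], [0.682, 0.12], [0.494, 0.11], [0.478, 0.396]]
tray [398, 215, 23, 23, 377] [409.3 225.7] [ 0.4722 -0.1585] box [[0.45, -0.119], [0.511, -0.137], [0.495, -0.199], [0.435, -0.181]]
boxes [301, 186, 9, 20, 161] [305.4 195.4] [0.5798 0.1821] box [[0.613, 0.197], [0.613, 0.17], [0.547, 0.17], [0.547, 0.197]]
boxes [252, 191, 15, 14, 121] [258.4 197. ] [0.5748 0.3423] box [[0.572, 0.369], [0.602, 0.347], [0.577, 0.313], [0.546, 0.335]]
boxes [279, 192, 12, 12, 110] [284.8 197.2] [0.5738 0.2523] box [[0.592, 0.272], [0.592, 0.235], [0.554, 0.234], [0.554, 0.272]]
hub [ 0.5423 -0.1792] post [ 0.5618 -0.0695] knob [ 0.5815 -0.0125] L/R/T edges [ 0.5432 -0.0505] [ 0.5425 -0.3089] [ 0.6692 -0.1863]
bottle [0.774 0.044]
tin [0.752 0.15 ]
orange [0.749 0.264]
lighter [ 0.38  -0.011]
pliers [0.363 0.136]
bangle [ 0.773 -0.14 ]
spare [0.454 0.559]
```

The three silver boxes in the basket are a square one (258,197), a round one (285,197) and an oblong one (306,195). Look-alikes outside the basket are yellow (242,153), orange (283,150) and a flat tin (315,149). I choose (285,197). In the turntable crop, the knob is at top pixel (365,191), the post at (383,197), the tray at (409,226) and the torch on the right.

Call:
move_arm --moves '[[[0,0,0],[0,0,10],1],[[0,0,0],[0,0,10],1],[[0,0,0],[0,0,10],1],[[0,0,0],[0,0,10],1],[[0,0,0],[0,0,10],1]]'

```text
clock: 0.78
position: [0.2762, 0.5605, 0.231]
ee_rot: [0.619, 0.785, -0.0, 0.0]
ft_force: [-0.4, -0.4, -0.2]
grip_width: 0.995
```

Call:
move_arm --moves '[[[0,0,0],[0,0,10],1],[[-1,0.85,0],[0,0,0],1],[[-1,0.85,0],[0,0,0],1],[[-1,0.85,0],[0,0,0],1],[[-1,0.85,0],[0,0,0],1]]'

```text
clock: 1.4
position: [0.3682, 0.4655, 0.2311]
ee_rot: [0.683, 0.73, -0.0, 0.0]
ft_force: [1.1, 0.6, 0.3]
grip_width: 0.998
```

Call:
move_arm --moves '[[[-1,0.85,0],[0,0,0],1],[[-1,0.85,0],[0,0,0],1],[[-1,0.85,0],[0,0,0],1],[[-1,0.85,0],[0,0,0],1],[[-1,0.85,0],[0,0,0],1]]'

```text
clock: 2.02
position: [0.4824, 0.3478, 0.2311]
ee_rot: [0.683, 0.73, -0.0, -0.0]
ft_force: [-0.0, 0.4, -0.1]
grip_width: 1.001
```

Call:
move_arm --moves '[[[-1,0.85,0.3],[0,0,0],1],[[-1,0.85,0.3],[0,0,0],1],[[-1,0.85,0.3],[0,0,0],1],[[-1,0.85,0.3],[0,0,0],1],[[0,0,0],[0,0,0],1]]'

```text
clock: 2.65
position: [0.5746, 0.2512, 0.2003]
ee_rot: [0.685, 0.728, -0.001, 0.001]
ft_force: [0.2, -0.2, -0.4]
grip_width: 1.002
```

Run:
```python
from m import *
im,i=snap('wrist','w1'); o=get_obs(); print(o['clock'],o['position'],R.from_quat(o['ee_rot']).as_matrix().round(3).tolist(),o['joint_pos'].round(2)); print(proj(i,[.574,.252,.043]),i['origin'])
hsv=cv2.cvtColor(im,cv2.COLOR_RGB2HSV);S,V=hsv[...,1],hsv[...,2]
blobs(i,(S<60)&(V>90),'sil',.043,800)
```

```text
2.7 [0.5735596  0.2533299  0.20067917] [[-0.064, 0.998, -0.001], [0.998, 0.064, -0.001], [-0.001, -0.001, -1.0]] [-0.72  0.36  0.3   1.51 -0.11  1.29 -0.35]
[322.90926784 180.19815118] [0.56942288 0.32084075 0.34253264]
sil [0, 0, 640, 384, 122504] [325.7 171.4] [0.5762 0.2611] box [[0.288, 0.393], [0.834, 0.426], [0.978, 0.021], [0.193, -0.028]]
sil [305, 58, 51, 55, 1516] [330.1  85. ] [0.575  0.3417] box [[0.549, 0.339], [0.571, 0.365], [0.601, 0.345], [0.579, 0.317]]
sil [303, 157, 39, 43, 1253] [322.5 179.1] [0.5735 0.2531] box [[0.547, 0.245], [0.568, 0.281], [0.601, 0.262], [0.581, 0.224]]
sil [297, 221, 60, 34, 1834] [326.3 237.8] [0.5814 0.1901] box [[0.55, 0.171], [0.55, 0.208], [0.612, 0.209], [0.614, 0.173]]
sil [606, 258, 34, 120, 2057] [628.2 326.4] [0.9366 0.101 ] box [[0.883, 0.185], [0.919, 0.187], [0.975, 0.03], [0.934, 0.027]]
sil [115, 367, 51, 33, 1116] [141.2 386.2] [ 0.3658 -0.0223] box [[0.331, -0.045], [0.337, 0.005], [0.398, 0.009], [0.394, -0.041]]
sil [482, 369, 48, 31, 943] [505.4 387.8] [0.8157 0.0032] box [[0.781, 0.03], [0.838, 0.034], [0.849, -0.013], [0.79, -0.016]]
```

View pics/w1.png

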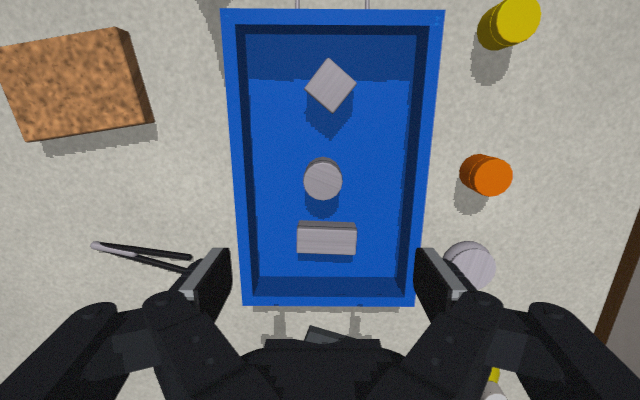

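The close view shows the basket with the round silver box centred at (323,181), the square one above it, the oblong one below it, and the coloured look-alikes and the tin outside. The TCP is 2 mm off, so I descend and grip.

Call:
move_arm --moves '[[[-0.08,0,1],[0,0,0],1],[[0,0,1],[0,0,0],1],[[0,0,1],[0,0,0],1],[[0,0,1],[0,0,0],1],[[0,0,1],[0,0,0],1]]'

```text
clock: 3.32
position: [0.5726, 0.2541, 0.0757]
ee_rot: [0.683, 0.731, 0.0, -0.0]
ft_force: [-0.2, 0.1, -0.1]
grip_width: 1.003
```

Call:
move_arm --moves '[[[0,0,1],[0,0,0],1],[[0,0,0.8],[0,0,0],1],[[0,0,0.7],[0,0,0],1],[[0,0,0],[0,0,0],1],[[0,0,0],[0,0,0],0.7]]'

```text
clock: 3.95
position: [0.5739, 0.2529, 0.0146]
ee_rot: [0.683, 0.73, 0.001, 0.0]
ft_force: [0.7, 0.8, -0.3]
grip_width: 0.82
```

Call:
move_arm --moves '[[[0,0,0],[0,0,0],0.5],[[0,0,0],[0,0,0],0.3],[[0,0,0],[0,0,0],0.3],[[0,0,0],[0,0,0],0.3],[[0,0,0],[0,0,0],0.3]]' --squeeze 30

```text
clock: 4.58
position: [0.5739, 0.2528, 0.0148]
ee_rot: [0.683, 0.73, 0.001, 0.0]
ft_force: [-1.8, -1.2, 6.4]
grip_width: 0.454
```

Call:
move_arm --moves '[[[0,0,-0.3],[0,0,0],0.3],[[0,0,-0.7],[0,0,0],0.3],[[0,0,-1],[0,0,0],0.3],[[0,0,-1],[0,0,0],0.3],[[0,0,-1],[0,0,0],0.3]]'

```text
clock: 5.2
position: [0.5735, 0.2526, 0.1159]
ee_rot: [0.684, 0.73, 0.0, 0.0]
ft_force: [-0.0, 0.8, -1.1]
grip_width: 0.456
```

Call:
move_arm --moves '[[[0,0,-1],[0,0,0],0.3],[[0,0,-1],[0,0,0],0.3],[[0,0,-1],[0,0,0],0.3],[[-0.5,-0.15,-0.8],[0,0,0],0.3],[[-1,-0.3,0],[0,0,0],0.3]]'

```text
clock: 5.82
position: [0.5651, 0.2142, 0.2112]
ee_rot: [0.683, 0.73, 0.002, 0.0]
ft_force: [0.8, -0.3, -1.6]
grip_width: 0.459
```

Box held and clear of the rim; carrying it to the turntable.

Call:
move_arm --moves '[[[-1,-0.3,0],[0,0,0],0.3],[[-1,-0.3,0],[0,0,0],0.3],[[-1,-0.3,0],[0,0,0],0.3],[[-1,-0.3,0],[0,0,0],0.3],[[-1,-0.3,0],[0,0,0],0.3]]'

```text
clock: 6.45
position: [0.535, 0.0855, 0.2088]
ee_rot: [0.684, 0.73, 0.0, -0.0]
ft_force: [-0.3, 0.1, -1.1]
grip_width: 0.462
```

Call:
move_arm --moves '[[[-1,-0.3,0],[0,0,0],0.3],[[-1,-0.3,0],[0,0,0],0.3],[[-1,-0.3,0],[0,0,0],0.3],[[-1,-0.3,0],[0,0,0],0.3],[[-1,-0.3,0],[0,0,0],0.3]]'

```text
clock: 7.08
position: [0.5056, -0.0416, 0.2088]
ee_rot: [0.684, 0.73, 0.0, -0.0]
ft_force: [0.4, 0.2, -1.4]
grip_width: 0.455
```

Call:
move_arm --moves '[[[-1,-0.3,0],[0,0,0],0.3],[[-1,-0.3,0],[0,0,0],0.3],[[-1,-0.3,0],[0,0,0],0.3],[[-1,-0.3,0],[0,0,0],0.3],[[-1,-0.3,0],[0,0,0],0.3]]'

```text
clock: 7.7
position: [0.4762, -0.1686, 0.2088]
ee_rot: [0.684, 0.73, 0.0, -0.0]
ft_force: [0.6, -0.3, -0.6]
grip_width: 0.457
```

Call:
move_arm --moves '[[[-1,-0.3,0],[0,0,0],0.3],[[-0.6,-0.1,0],[0,0,0],0.3],[[0,0,0],[0,0,0],0.3],[[0,0,0],[0,0,0],0.3]]'

```text
clock: 8.2
position: [0.47, -0.2068, 0.2087]
ee_rot: [0.683, 0.73, 0.0, -0.0]
ft_force: [0.6, 0.5, -1.1]
grip_width: 0.461
```

Run:
```python
from m import *
im,i=snap('wrist','w2'); o=get_obs(); print(o['clock'],o['position'],o['grip_width'],R.from_quat(o['ee_rot']).as_matrix().round(3).tolist(),i['origin'])
hsv=cv2.cvtColor(im,cv2.COLOR_RGB2HSV);H,S,V=[hsv[...,k].astype(int) for k in range(3)]
blobs(i,(H<14)&(S>120)&(V>60),'tray',.066,800)
```

```text
8.25 [ 0.47001611 -0.20666654  0.20866969] 0.4556624672164746 [[-0.067, 0.998, -0.0], [0.998, 0.067, 0.0], [0.0, -0.0, -1.0]] [ 0.46436926 -0.13762744  0.35108096]
tray [286, 91, 88, 89, 4930] [328.6 135.3] [ 0.4716 -0.1601] box [[0.431, -0.184], [0.449, -0.123], [0.51, -0.138], [0.496, -0.201]]
```

View pics/w2.png

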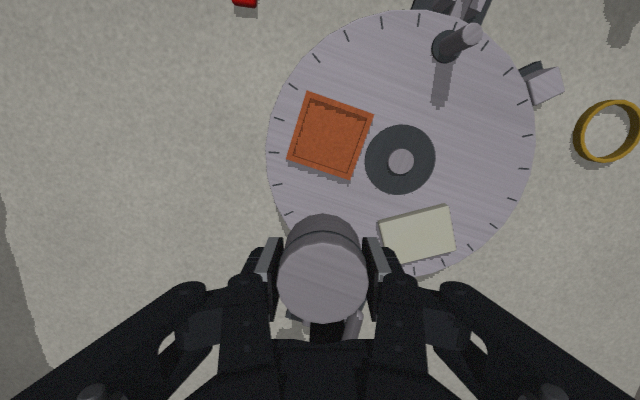

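The wrist view shows the box in the jaws with its top centre at about (323,281), the empty tray at (329,135), the hub at (401,160) and the post top at (471,35).

Run:
```python
from m import *
im,i=load('w2')
print('boxtop',ray(i,323,281,.237),'hub',ray(i,401,160,.060),'post',ray(i,471,35,.107))
g=cv2.cvtColor(im,cv2.COLOR_RGB2HSV)
m=((g[...,1]<70)&(g[...,2]>80)).astype(np.uint8); m=m[225:330,240:400]
for u in (300,323,346): print(u,[ (225+k) for k in range(1,105) if m[k,u-240]!=m[k-1,u-240]])
```

```text
boxtop [ 0.46928212 -0.20668617  0.237     ] hub [ 0.5422365  -0.17904311  0.06      ] post [ 0.56737128 -0.07944155  0.107     ]
300 [246, 318, 322]
323 [228, 233, 324]
346 [228, 229, 231, 233, 234, 235, 240, 319]
```

Call:
move_arm --moves '[[[0.93,0.09,0],[0,0,0],0.3],[[0.93,0.1,0],[0,0,0],0.3],[[0,0,1],[0,0,0],0.3],[[0,0,1],[0,0,0],0.3],[[0,0,1],[0,0,0],0.3]]'

```text
clock: 8.88
position: [0.4717, -0.1599, 0.1331]
ee_rot: [0.683, 0.731, 0.0, -0.0]
ft_force: [-1.1, 0.4, -0.9]
grip_width: 0.457
```

Call:
move_arm --moves '[[[0,0,1],[0,0,0],0.3],[[0,0,0.8],[0,0,0],0.3],[[0,0,0.4],[0,0,0],0.3],[[0,0,0.2],[0,0,0],0.3],[[0,0,0],[0,0,0],0.3]]'

```text
clock: 9.5
position: [0.4716, -0.1609, 0.074]
ee_rot: [0.683, 0.73, 0.0, 0.0]
ft_force: [-0.8, 0.2, -0.4]
grip_width: 0.459
```

Call:
move_arm --moves '[[[0,0,0.06],[0,0,0],0.3],[[0,0,0.04],[0,0,0],0.3],[[0,0,0.03],[0,0,0],0.3],[[0,0,0],[0,0,0],0.3]]'

```text
clock: 10.0
position: [0.4715, -0.1611, 0.0707]
ee_rot: [0.683, 0.73, 0.0, 0.0]
ft_force: [-1.0, -0.4, 1.2]
grip_width: 0.457
```

Run:
```python
from m import *
im,i=snap('wrist','w3'); o=get_obs(); print(o['clock'],o['position'],o['ft_force'])
cv2.imwrite('pics/w3c.png',cv2.resize(im[100:400,170:490],None,fx=1.8,fy=1.8)[:,:,::-1])
```

```text
10.05 [ 0.47147401 -0.16104452  0.07070401] [-1.1619162  -0.067627    1.13007779]
```

View pics/w3c.png

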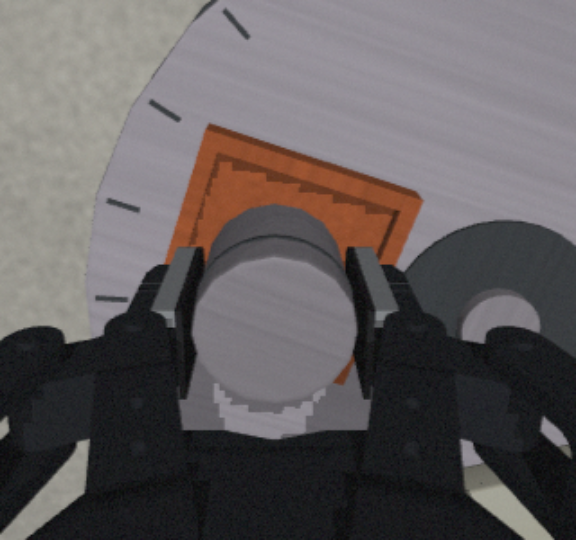

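Box bottom is on the tray floor, inside the rim, with light contact. Release partly (to stay clear of the hub) and rise.

Call:
move_arm --moves '[[[0,0,0],[0,0,0],0.5],[[0,0,0],[0,0,0],0.55],[[0,0,0],[0,0,0],0.65],[[0,0,0],[0,0,0],0.7],[[0,0,0],[0,0,0],0.7]]'

```text
clock: 10.68
position: [0.4714, -0.161, 0.0705]
ee_rot: [0.683, 0.73, 0.0, -0.0]
ft_force: [-0.2, -0.1, -0.2]
grip_width: 0.7
```

Call:
move_arm --moves '[[[0,0,-0.4],[0,0,0],0.7],[[0,0,-1],[0,0,0],0.7],[[0,0,-1],[0,0,0],0.7],[[0,0,-1],[0,0,0],0.7],[[0,0,-1],[0,0,0],0.7]]'

```text
clock: 11.3
position: [0.4714, -0.1612, 0.1821]
ee_rot: [0.684, 0.73, 0.0, 0.0]
ft_force: [0.5, -0.2, -1.0]
grip_width: 0.7
```

Run:
```python
from m import *
im,i=snap('wrist','w4'); o=get_obs(); print(o['clock'],o['position'],o['ft_force'],o['joint_pos'].round(2))
print('expected boxtop',proj(i,[.4716,-.160,.099]))
cv2.imwrite('pics/w4c.png',im[:,:,::-1])
```

```text
11.35 [ 0.47278073 -0.16170116  0.18518412] [ 1.42550003 -0.70112437  3.03354805] [-0.32  0.08  0.59  1.88 -0.05  1.19  0.35]
expected boxtop [323.89619386 201.61049316]
```

View pics/w4c.png

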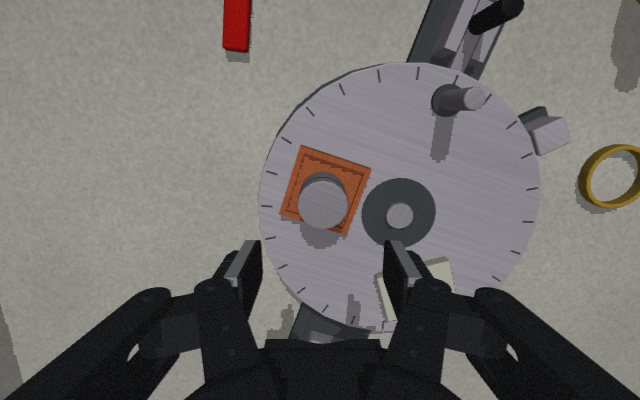

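The box stands in the tray, released, with its top at (323,202) as predicted. The post top is at (476,98) and the knob top at (512,8).

Run:
```python
from m import *
im,i=load('w4')
# disc centre from hub hole; post top, knob top
hub=ray(i,400,215,.062); p=ray(i,477,98,.107); pb=ray(i,443,103,.057); k=ray(i,513,6,.095)
print('hub',hub,'post',p,pb,'knob',k)
a=lambda q:(np.degrees(np.arctan2(*(q-hub)[1::-1])),np.hypot(*(q-hub)[:2])); print(a(p),a(pb),a(k),a(np.array([.4716,-.16,0])))
j=load('top0')[1]; f=lambda u,v,z:ray(j,335+u/4.5,150+v/4.5,z)
for n,q in dict(torchfoot=f(612,325,.02),plateR=f(640,385,.0),plateL=f(60,185,.0)).items(): print(n,a(q))
```

```text
hub [ 0.54208405 -0.17928405  0.062     ] post [ 0.56950816 -0.07802396  0.107     ] [ 0.56591179 -0.08059104  0.057     ] knob [ 0.58710914 -0.01859993  0.095     ]
(np.float64(74.84619253592237), np.float64(0.10490798917068517)) (np.float64(76.42666408245336), np.float64(0.10152867197084703)) (np.float64(74.34666509034503), np.float64(0.16687313385059754)) (np.float64(164.6986450651229), np.float64(0.07307445223143982))
torchfoot (np.float64(-104.76664599229372), np.float64(0.2052886502925727))
plateR (np.float64(-113.06107235542189), np.float64(0.24350687478194874))
plateL (np.float64(73.83709795366036), np.float64(0.22110299571545455))
```

Call:
move_arm --moves '[[[0,0,0],[0,0,9.5],0.5],[[0,0,0],[0,0,9.5],0.5],[[0.84,0.58,0],[0,0,0],0.5],[[0.84,0.58,0],[0,0,0],0.5],[[0.84,0.58,0],[0,0,0],0.5]]'

```text
clock: 11.98
position: [0.5315, -0.1098, 0.1805]
ee_rot: [0.794, 0.608, 0.0, -0.0]
ft_force: [-0.1, -0.6, 0.8]
grip_width: 0.5
```

Call:
move_arm --moves '[[[0.84,0.58,0],[0,0,0],0.5],[[0.84,0.58,0],[0,0,0],0.5],[[0,0,0],[0,0,0],0.5],[[0,0,0],[0,0,0],0.5]]'

```text
clock: 12.48
position: [0.5689, -0.0787, 0.1802]
ee_rot: [0.794, 0.608, -0.0, -0.0]
ft_force: [-0.6, -1.0, 0.0]
grip_width: 0.502
```

Run:
```python
from m import *
o=get_obs(); M=R.from_quat(o['ee_rot']).as_matrix(); print(o['clock'],o['position'],np.degrees(np.arctan2(M[1,1],M[0,1])),o['grip_width'],o['joint_pos'].round(2))
print('err tool units',(M.T@(np.array([.5692,-.078,.072])-o['position'])/.025).round(2))
```

```text
12.475 [ 0.56886617 -0.07871327  0.18024381] -15.171213268369124 0.5017142619378396 [-0.4   0.27  0.55  1.69 -0.15  1.22 -0.08]
err tool units [0.03 0.01 4.33]
```

Call:
move_arm --moves '[[[0,0,1],[0,0,0],0.5],[[0,0,1],[0,0,0],0.5],[[0,0,1],[0,0,0],0.5],[[0,0,0.9],[0,0,0],0.5],[[0,0,0.3],[0,0,0],0.5]]'

```text
clock: 13.1
position: [0.5679, -0.0793, 0.0745]
ee_rot: [0.795, 0.607, -0.001, -0.001]
ft_force: [0.3, -0.3, 0.6]
grip_width: 0.502
```

Call:
move_arm --moves '[[[0,0,0],[0,0,0],0.4],[[0,0,0],[0,0,0],0.3],[[0,0,0],[0,0,0],0.27],[[0,0,0],[0,0,0],0.27],[[0,0,0],[0,0,0],0.27]]'

```text
clock: 13.72
position: [0.5689, -0.0787, 0.0757]
ee_rot: [0.795, 0.607, 0.0, 0.0]
ft_force: [0.6, 0.2, -0.3]
grip_width: 0.268
```

Call:
move_arm --moves '[[[-0.016,-0.365,0],[0,0,-5],0.27],[[-0.016,-0.365,0],[0,0,-5],0.27],[[-0.016,-0.365,0],[0,0,-5],0.27],[[-0.016,-0.365,0],[0,0,-5],0.27],[[-0.016,-0.365,0],[0,0,-5],0.27]]'

```text
clock: 14.35
position: [0.5238, -0.0767, 0.0757]
ee_rot: [0.643, 0.766, 0.0, 0.0]
ft_force: [2.3, -0.3, -0.5]
grip_width: 0.268
```

```bash
cat > a.py <<'E'
from h import *
o=get_obs(); d=o['position'][:2]-np.array([.5421,-.1793]); M=R.from_quat(o['ee_rot']).as_matrix()
print(o['clock'],'r',np.hypot(*d),'phi',np.degrees(np.arctan2(d[1],d[0])),'yaw',np.degrees(np.arctan2(M[1,1],M[0,1])),'F tool',(M.T@o['ft_force']).round(1),o['grip_width'],o['joint_pos'].round(2))
E
python3 a.py
```

```text
14.35 r 0.10421145011647127 phi 100.13708813391544 yaw 9.936574391371822 F tool [-0.7  2.2  0.5] 0.26769825914718876 [-0.34  0.28  0.45  1.91 -0.15  0.98  0.36]
```

Following the arc well, pushing at about 2 N. Continue through the -0.8 click.

Call:
move_arm --moves '[[[-0.016,-0.365,0],[0,0,-5],0.27],[[-0.016,-0.365,0],[0,0,-5],0.27],[[-0.016,-0.365,0],[0,0,-5],0.27],[[-0.016,-0.365,0],[0,0,-5],0.27],[[-0.016,-0.365,0],[0,0,-5],0.27]]'

```text
clock: 14.98
position: [0.4839, -0.0927, 0.0763]
ee_rot: [0.462, 0.887, 0.002, 0.002]
ft_force: [7.2, 1.9, -3.6]
grip_width: 0.273
```

Call:
move_arm --moves '[[[-0.016,-0.365,0],[0,0,-5],0.27],[[-0.016,-0.365,0],[0,0,-5],0.27],[[-0.016,-0.365,0],[0,0,-5],0.27],[[-0.016,-0.365,0],[0,0,-5],0.27],[[-0.016,-0.365,0],[0,0,-5],0.27]]'

```text
clock: 15.6
position: [0.4513, -0.1271, 0.0759]
ee_rot: [0.259, 0.966, 0.0, 0.001]
ft_force: [1.8, 0.7, 0.3]
grip_width: 0.271
```

```bash
python3 a.py
```

```text
15.6 r 0.10473921595135569 phi 150.1315655229376 yaw 59.94895402138224 F tool [-1.2  1.5 -0.3] 0.2706375933867454 [-0.19  0.15  0.39  2.06 -0.07  0.95  1.29]
```

Call:
move_arm --moves '[[[-0.016,-0.365,0],[0,0,-5],0.27],[[-0.016,-0.365,0],[0,0,-5],0.27],[[-0.01,-0.22,0],[0,0,-3],0.27],[[-0.006,-0.15,0],[0,0,-2],0.27],[[0,0,0],[0,0,0],0.27]]'

```text
clock: 16.23
position: [0.4405, -0.1527, 0.0756]
ee_rot: [0.133, 0.991, 0.0, 0.0]
ft_force: [-0.5, -0.2, -0.3]
grip_width: 0.274
```

```bash
cat > t.py <<'E'
from m import *
import sys
n=sys.argv[1]
t,i=snap('top',n)
hsv=cv2.cvtColor(t,cv2.COLOR_RGB2HSV);H,S,V=[hsv[...,k].astype(int) for k in range(3)]
m=((H<14)&(S>120)&(V>60)); m[:,:380]=0;m[:165]=0;m[:,462:]=0;m[250:]=0
blobs(i,m,'tray',.066)
cv2.imwrite('pics/'+n+'c.png',cv2.resize(t[150:255,335:505],None,fx=4.5,fy=4.5,interpolation=cv2.INTER_CUBIC)[:,:,::-1])
E
python3 a.py; python3 t.py t2
```

```text
16.225 r 0.10501719777564368 phi 165.3399653139545 yaw 74.72824810438222 F tool [ 0.4 -0.3  0.3] 0.27400817203328065 [-0.13  0.14  0.39  2.06 -0.07  0.95  1.6 ]
```

View pics/t2c.png

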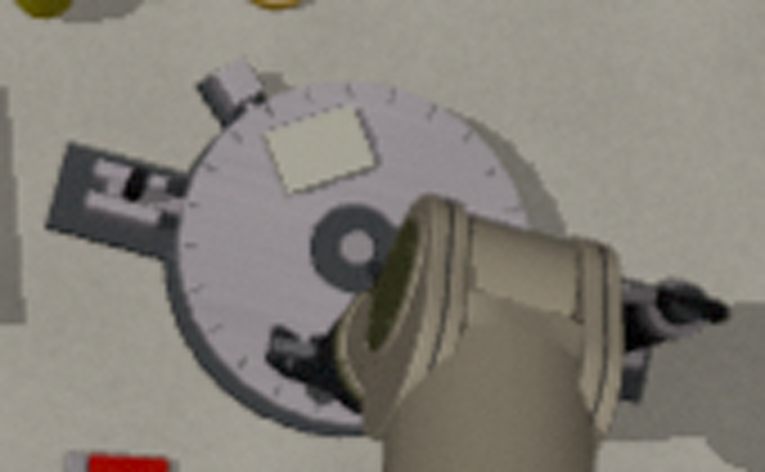

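Force on the post dropped from 2 N to about 0 at phi 165°, which suggests the click pulled it in. I open, rise and check the angle from the wrist. (The top view shows the arm hiding the tray, and the knob still drawn back at crop (133,183).)

Call:
move_arm --moves '[[[0,0,0],[0,0,0],0.4],[[0,0,0],[0,0,0],0.5],[[0,0,0],[0,0,0],0.5],[[0,0,-1],[0,0,0],0.5],[[0,0,-1],[0,0,0],0.5]]'

```text
clock: 16.9
position: [0.4403, -0.1525, 0.126]
ee_rot: [0.133, 0.991, -0.0, -0.0]
ft_force: [0.8, -0.1, -0.2]
grip_width: 0.5
```

Call:
move_arm --moves '[[[0,0,-1],[0,0,0],0.5],[[0,0,-1],[0,0,0],0.5],[[0,0,-1],[0,0,0],0.5],[[0,0,0],[0,0,0],0.5],[[0,0,0],[0,0,0],0.5]]'

```text
clock: 17.52
position: [0.4402, -0.1524, 0.1999]
ee_rot: [0.132, 0.991, 0.0, -0.0]
ft_force: [-0.4, -0.0, 0.2]
grip_width: 0.504
```

Run:
```python
from m import *
im,i=snap('wrist','w5'); o=get_obs(); print(o['clock'],o['position'],i['origin'])
hub=np.array([.5421,-.1793])
for n in ('top0','t2'):
    t,j=load(n); hsv=cv2.cvtColor(t,cv2.COLOR_RGB2HSV);H,S,V=[hsv[...,k].astype(int) for k in range(3)]
    m=((H>18)&(H<40)&(S>25)&(S<90)&(V>140)); m[:,:380]=0;m[:168]=0;m[:,452:]=0;m[212:]=0
    m=cv2.morphologyEx(m.astype(np.uint8),cv2.MORPH_OPEN,np.ones((3,3)))
    N,l,st,c=cv2.connectedComponentsWithStats(m)
    for k in range(1,N):
        if st[k,4]>100: q=ray(j,*c[k],.06)[:2]-hub; print(n,st[k],np.degrees(np.arctan2(q[1],q[0])),np.hypot(*q))
hsv=cv2.cvtColor(im,cv2.COLOR_RGB2HSV);H,S,V=[hsv[...,k].astype(int) for k in range(3)]
blobs(i,(H<14)&(S>120)&(V>60),'tray',.066,500)
```

```text
17.575 [ 0.44005058 -0.15237108  0.19961047] [ 0.37166946 -0.13480065  0.34230024]
tray [407, 70, 62, 35, 1367] [438.2  86.9] [ 0.3798 -0.0352] box [[0.369, -0.062], [0.372, -0.01], [0.391, -0.009], [0.388, -0.061]]
```

View pics/w5.png

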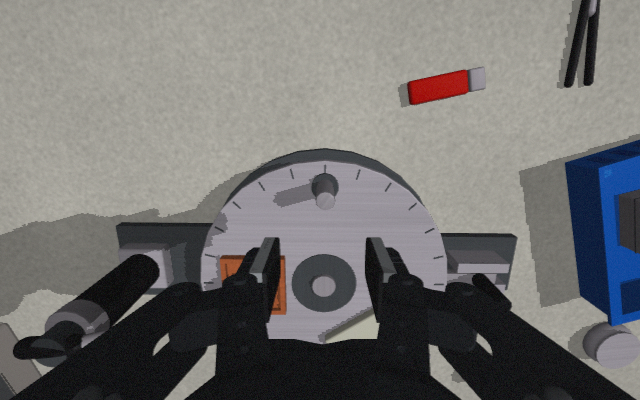

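Run:
```python
from m import *
im,i=load('w5'); hub=ray(i,323,285,.062)[:2]; p=ray(i,325.5,200,.107)[:2]; k=ray(i,497,296,.095)[:2]
for n,q in (('post',p),('knob',k)): d=q-hub; print(n,q,np.degrees(np.arctan2(d[1],d[0])),np.hypot(*d))
print(hub)
# base symmetry: outer plate edges, left/right plates (z~.0)
for u,v in((118,224),(516,235)): q=ray(i,u,v,.0)[:2]; print(q)
o=get_obs(); M=R.from_quat(o['ee_rot']).as_matrix(); print(M.round(3))
for n,tg in dict(behind=[.5421+.205*np.cos(np.radians(74.7)),-.1793+.205*np.sin(np.radians(74.7)),.2]).items(): print(n,tg,(M.T@(np.array(tg)-o['position'])/.025).round(2))
```

```text
post [ 0.43954475 -0.15061426] 163.77752802876776 0.10498699358853966
knob [ 0.57373618 -0.0227552 ] 78.00940954931788 0.16069512443262507
[ 0.5403516  -0.17994424]
[ 0.4343655  -0.40357769]
[0.57286046 0.05165375]
[[-0.965  0.263 -0.001]
 [ 0.263  0.965  0.   ]
 [ 0.001 -0.    -1.   ]]
behind [np.float64(0.5961939752429014), np.float64(0.0184342707838486), 0.2] [-4.23  8.23 -0.02]
```

The w5 view shows the disc with the post top at (325,200), the tray at (255,285) behind a finger, and the torch on the left facing the tray. The post lies at 163.8° and the base's -x at 163–165°, which agrees with the working stop. Next, over the knob.

Call:
move_arm --moves '[[[-0.61,0.96,0],[0,0,0],0.5],[[-0.61,0.96,0],[0,0,0],0.5],[[-0.61,0.96,0],[0,0,0],0.5],[[-0.61,0.96,0],[0,0,0],0.5],[[-0.61,0.96,0],[0,0,0],0.5]]'

```text
clock: 18.2
position: [0.5466, -0.0547, 0.1995]
ee_rot: [0.132, 0.991, 0.0, -0.001]
ft_force: [-0.2, 0.2, -0.4]
grip_width: 0.5
```

Call:
move_arm --moves '[[[-0.61,0.96,0],[0,0,0],0.5],[[-0.61,0.96,0],[0,0,0],0.5],[[0,0,0],[0,0,0],0.5],[[0,0,0],[0,0,0],0.5]]'

```text
clock: 18.7
position: [0.5873, -0.0184, 0.1997]
ee_rot: [0.132, 0.991, -0.0, -0.001]
ft_force: [0.5, 0.1, -0.6]
grip_width: 0.498
```

Run:
```python
from m import *
im,i=snap('wrist','w6'); o=get_obs(); print(o['clock'],o['position']); print(proj(i,[.587,-.018,.095]))
```

```text
18.75 [ 0.58727479 -0.01883866  0.20001858]
[323.92119063 196.81428361]
```

View pics/w6.png

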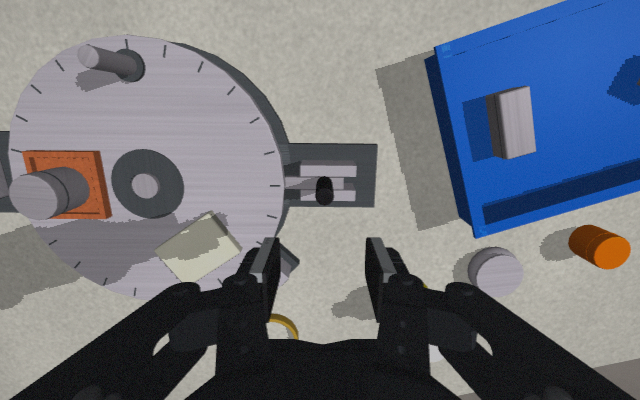

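Run:
```python
from m import *
im,i=load('w6')
f=lambda u,v,z:ray(i,u,v,z)[:2]
ang=lambda a,b:np.degrees(np.arctan2(*(b-a)[::-1]))
print('plate top edge',ang(f(290,143.5,.01),f(377,145,.01)),'right edge',ang(f(377,145,.01),f(375,208,.01)))
hub=f(147,185,.062); pb=f(131,66,.057); pt=f(90,54,.107); k=f(324,185,.095)
print('hub',hub,'postbase',ang(hub,pb),'posttop',ang(hub,pt),np.hypot(*(pt-hub)))
hsv=cv2.cvtColor(im,cv2.COLOR_RGB2HSV);H,S,V=[hsv[...,q].astype(int) for q in range(3)]
m=(H<14)&(S>120)&(V>60); m[:140]=0; m[230:]=0; m[:,130:]=0
pts=np.argwhere(m)
# top edge line & right edge line of the tray
top=[(u,np.where(m[:,u])[0].min()) for u in range(35,100) if m[:,u].any()]
rt=[(np.where(m[v])[0].max(),v) for v in range(160,212)]
for n,L in(('tray top',top),('tray right',rt)):
    w=np.array([f(u,v,.066) for u,v in L]); vx=cv2.fitLine(w.astype(np.float32),cv2.DIST_HUBER,0,.001,.001).ravel(); print(n,np.degrees(np.arctan2(vx[1],vx[0])))
```

```text
plate top edge 73.80853550070472 right edge -14.241533067341061
hub [ 0.541425   -0.17749919] postbase 164.87300478242977 posttop 164.104435221196 0.1056190211978347
tray top 74.78826
tray right -15.780142
```

Knob top is at (324,198), as predicted. The box stands upright in the tray, and the tray edges (74.5°) match the base axis (about 74.8°), so the disc is at its stop. Descend around the knob.

Call:
move_arm --moves '[[[0,0,1],[0,0,0],0.5],[[0,0,1],[0,0,0],0.5],[[0,0,1],[0,0,0],0.5],[[0,0,1],[0,0,0],0.5],[[0,0,1],[0,0,0],0.5]]'

```text
clock: 19.38
position: [0.5873, -0.0192, 0.075]
ee_rot: [0.133, 0.991, 0.0, 0.0]
ft_force: [0.0, -0.5, 0.6]
grip_width: 0.498
```

Call:
move_arm --moves '[[[0,0,0.35],[0,0,0],0.5],[[0,0,0],[0,0,0],0.4],[[0,0,0],[0,0,0],0.27],[[0,0,0],[0,0,0],0.27],[[0,0,0],[0,0,0],0.27]]'

```text
clock: 20.0
position: [0.5879, -0.0184, 0.0673]
ee_rot: [0.133, 0.991, 0.0, 0.0]
ft_force: [-0.3, -0.2, -0.1]
grip_width: 0.269
```

Call:
move_arm --moves '[[[0,-0.2,0],[0,0,0],0.27],[[0,-0.2,0],[0,0,0],0.27],[[0,-0.2,0],[0,0,0],0.27],[[0,-0.2,0],[0,0,0],0.27],[[0,0,0],[0,0,0],0.27]]'

```text
clock: 20.62
position: [0.5822, -0.0387, 0.0667]
ee_rot: [0.133, 0.991, -0.0, -0.0]
ft_force: [0.7, -0.2, 0.3]
grip_width: 0.273
```

```bash
python3 a.py
```

```text
20.625 r 0.14622803692351702 phi 74.08314931959453 yaw 74.71447933435952 F tool [-0.7  0.  -0.3] 0.27335884018728945 [-0.24  0.39  0.28  1.77 -0.13  1.    1.39]
```

Call:
move_arm --moves '[[[0,-0.1,0],[0,0,0],0.27],[[0,-0.1,0],[0,0,0],0.27]]'

```text
clock: 20.88
position: [0.5811, -0.0422, 0.0667]
ee_rot: [0.132, 0.991, 0.0, 0.0]
ft_force: [4.0, 10.0, 0.4]
grip_width: 0.272
```

Call:
move_arm --moves '[[[0,-0.06,0],[0,0,0],0.27],[[0,-0.06,0],[0,0,0],0.27]]'

```text
clock: 21.12
position: [0.5811, -0.0423, 0.0668]
ee_rot: [0.131, 0.991, 0.002, 0.001]
ft_force: [5.9, 13.1, -2.8]
grip_width: 0.27
```

```bash
python3 a.py
```

```text
21.125 r 0.14249800647148733 phi 74.09654440541345 yaw 74.91396350256653 F tool [-2.3 14.2  2.9] 0.269575897371756 [-0.23  0.39  0.28  1.77 -0.13  1.    1.4 ]
```

Hard stop at knob radius of about 0.146 m, which is fully home. Back off, open and rise.

Call:
move_arm --moves '[[[0,0.14,0],[0,0,0],0.3],[[0,0,0],[0,0,0],0.4],[[0,0,0],[0,0,0],0.5],[[0,0,-0.6],[0,0,0],0.5],[[0,0,-1],[0,0,0],0.5]]'

```text
clock: 21.75
position: [0.5808, -0.0424, 0.1075]
ee_rot: [0.133, 0.991, -0.0, -0.001]
ft_force: [1.3, -0.3, 0.8]
grip_width: 0.496
```

Call:
move_arm --moves '[[[0,0,-1],[0,0,0],0.5],[[0,0,-1],[0,0,0],0.5],[[0,0,-1],[0,0,0],0.5],[[0,0.8,-1],[0,0,0],0.5],[[0,0.8,0],[0,0,0],0.5]]'

```text
clock: 22.38
position: [0.5931, -0.0033, 0.2099]
ee_rot: [0.133, 0.991, 0.001, 0.002]
ft_force: [0.4, 0.2, 0.1]
grip_width: 0.501
```

Call:
move_arm --moves '[[[0,0,0],[0,0,0],0.5],[[0,0,0],[0,0,0],0.5]]'

```text
clock: 22.62
position: [0.5911, -0.0043, 0.2059]
ee_rot: [0.133, 0.991, -0.0, -0.001]
ft_force: [-0.5, 1.6, 0.0]
grip_width: 0.498
```

Run:
```python
from m import *
im,i=snap('wrist','w7'); o=get_obs(); print(o['clock'],o['position'],o['ft_force'].round(1))
print('knob home pred',proj(i,[.5421+.146*np.cos(np.radians(74.6)),-.1793+.146*np.sin(np.radians(74.6)),.095]))
```

```text
22.675 [ 0.59114861 -0.00455798  0.20596652] [ 0.2 -0.  -0.6]
knob home pred [281.85833173 194.35824502]
```

View pics/w7.png

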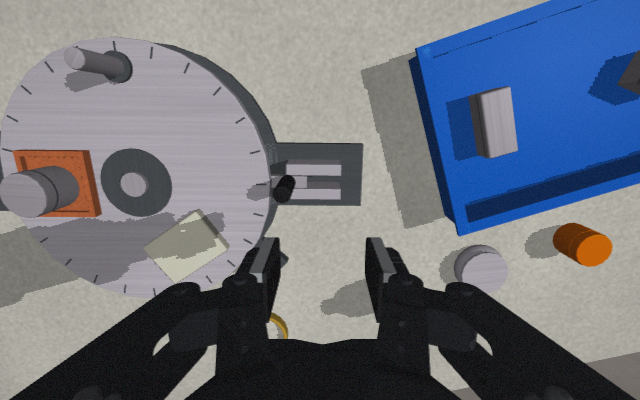

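The knob top is at about (284,190), close to the predicted home position (282,194). The box stands in the tray at (40,190), and the arm is clear of everything.

```bash
python3 -c "
from h import *
print(hand_in())"
```

```text
the job is handed in; nothing more can be done
None
```

I moved the round silver box from the basket into the tray, turned the disc to the working stop and pushed the bolt home. I handed the job in at about 22.7 s; `hand_in` gives no verdict.

- **Box:** the last wrist picture shows it standing upright in the tray, released. Just after I let go of it, before the turn, its top was within about a pixel of the predicted centre. I did not measure its offset again after the turn.
- **Disc:** I turned it with the jaws loosely caged around the post. The push dropped from about 2 N to 0 N at the end, as if the click had pulled it in. The tray edges and post lie about 0.3° from my mean estimate of the base axis. The separate base-axis readings spread over 73–75°, so this check is good to about 1–2°.
- **Bolt:** it ran to a hard stop at about 14 N, with the knob about 146 mm from the disc's axis. In the last picture the knob is about 5 pixels from its predicted home position.
- **Everything else:** the arm finished clear, with about 0 N on the wrist. The other objects in view had not visibly moved. The tray was hidden from the top camera and by a finger in one wrist picture, so I relied on the later views. One knob reading (78°, 161 mm) disagreed with the others because a finger partly hid the knob, and I left it out.

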